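# Release the counting scale and tare it

## Robot

A 7-joint arm with a two-finger parallel gripper is mounted at the origin on the work surface. World frame = base frame: x ahead of the robot, y to its left, z up, the work surface at z = 0. Lengths are in m, angles in rad, forces in N, time in s.
With the tool pointing down it reaches from about 0.425 to 1.025 m from the base axis. Payload 9.4 kg.
Tool frame: the origin (TCP) lies at the very end of the fingers, on their centre line; the grasp point (between the pads) lies 19 mm behind it; y points along the fingers, z is the direction in which the jaws open and shut, and the axes are right-handed (so a half turn about y gives the same grasp; the last joint's range is limited). The gripper opens to 93 mm and grips with 3 to 60 N. Pads are 15 mm wide; open, the fingers measure 128 mm over their backs; the gripper's body (75 mm by 188 mm) begins 65 mm behind the grasp point.
Start: joints at [1.088, 0.599, -0.003, 1.599, 0.002, 0.943, -0.08], TCP at [0.286, -0.666, 0.191] pointing down, gripper open.
Joint ranges: [-2.57, 2.57], [-0.35, 1.97], [-1.29, 1.29], [0.11, 2.56], [-1.05, 4.19], [0.11, 1.86], [-2.63, 2.63]. Speed limits (rad/s): [2.22, 2.22, 3.01, 3.01, 3.14, 3.14, 3.14].

## Interface

Orientations are given as a unit quaternion [x, y, z, w].
In Python, from rig import ctrl gives the robot as it stands. The module is installed in compiled form; this text tells all that it offers.
- The arm moves only by the tool carry_out, never from a script. Its argument "moves" is a list of rows, each a list of 2 entries, a list of its own where there are three numbers: the shift along the tool's x, y, z normalised to -1 to 1, where 1 is 0.05 m, then the turn, a rotation vector about the tool's x, y, z normalised to -1 to 1, where 1 is 0.1 rad. In form: [[[x, y, z], [ax, ay, az]], ...]. A call has exactly 10 rows; each row shifts and turns the commanded pose from where the row before left it, along the tool's axes as they then stand; what a row does not reach is not made up. A row lasts 1/10 s, in which the tool goes at most 50 mm and 8.59 degrees, less where a joint would pass 70% of its speed; a pose out of reach is approached as far as the arm can. A call with a number of a shift or a turn outside -1 to 1 is refused whole. A call with a gripper value outside its range is refused whole. "gripper" is the opening, from -1 (shut) to 1 (fully open), so that 0 is half open, set as the call begins (left out, the last holds). The fingers move at their own pace and stop on an object; "newtons" is the grip in N (left out, the last holds). Time passes only in rows, so rows that do not move let the fingers close, or fill a call up. It gives the time, the measured TCP pose, the force and the opening at its end, in the units of the state.
- ctrl.get_state(): the state, without advancing time (a new reading comes with each control period).
- ctrl.get_image(name): name is "scene" or "top" or "wrist"; returns (picture, depth): 480x640x3 uint8, red, green, blue; 480x640 float32, m along the optical axis (not along the pixel's ray), 0 where there is no reading.
- ctrl.camera_params(name): a dict with "camera_matrix" (3x3 intrinsics, pixels), "rvec" (rotation vector, rad) and "tvec" (3), from world to camera coordinates, as OpenCV has them; the wrist camera has in their place "T_tool_cam" (4x4, takes a point from camera to tool coordinates, whose origin is the TCP and whose axes are the tool frame's). Camera axes: x right, y down, z forward; pixel columns grow to the right and rows downward; lengths in m; the calibration is good to about 2 mm. A picture is of the moment at which its call begins: read the wrist's pose just before it. camera_params takes no time and is no camera call.
- ctrl.sign_off(): hands the job in, once; it reports no verdict.
The state is a dict: "t": time; "joint_pos": joint angles; "dq": joint speeds; "tau": joint torques, N m; "tcp_pos": TCP position; "ee_rot": TCP orientation; "ft_force": force on the tool from outside, world axes, zero at the start; "torque": the same for the moment, N m; "opening": opening from 0.0 (shut) to 1.0 (fully open).
Only numpy, scipy, OpenCV 4.12 (cv2) and the standard library are available. Lean on these libraries where they do the work, as an engineer would, in place of code of your own. Each camera call takes 0.05 s, during which the arm holds its last target. There are 200 camera calls.

## Task

Get the bench scale ready for counting booklets: with the fingertips, push the upright arrest lever on the scale's front ledge along its slot, past the notch halfway, fully home to the stop at the other end. Then press the wide bar key on the separate display unit right down and let it come up again. Only push, never pinch the lever; keep off the weighing plate and the round key, and leave everything else on the table where it is.

Things in the scene. Friction and masses are not known exactly. Their poses are not given: they have to be found in the camera images.
- scale: Bench scale, fixed, blue painted base with a bare steel weighing plate. Origin on the table under the middle of the lever's slot; x points from its front over the ledge towards the plate, y along the slot, z up. Front ledge: x -35 to 50 mm, y -130 to 130 mm, top 55 mm above the table. The slot runs along y at x = 0.
- plate_top (a point): Centre of the top of the weighing plate, 225 x 270 x 12 mm, steel, top 80 mm above the table. In the scale's frame it covers x 60 to 285 mm and y -135 to 135 mm. Not to be touched.
- first_notch (a point): Point on the slot, on the ledge's top, where the lever stands at its first notch (scale frame y = 0). Three small steel dots 20 mm in front of the slot mark start, first notch and second stop.
- second_stop (a point): Point on the slot, on the ledge's top, where the middle of the lever stands when fully home (scale frame y = +32 mm).
- lever (a joint): Travel of the arrest lever along the scale's +y, m: 0 = start (y = -32 mm), 0.032 = first notch, 0.064 = second stop (hard). A spring detent holds it at each: leaving the start takes about 6 N, the notch about 5 N. Past about 0.053 it snaps on to the stop by itself; between notches it springs to the nearer one.
- lever_head (a point): Centre of the lever's black head, an upright block 26 mm (x) by 12 mm (y, along travel), from 80 to 112 mm above the table, on a 12 x 7 mm steel stem. Axes as the scale's. Pushed on its -y face; pressing its -y and +y halves at once counts as pinching.
- terminal: Display unit of the scale, fixed, grey housing. Origin on the table under the line of the two keys; x points away from its front, z up. Housing x -35 to 95 mm, y -95 to 95 mm, top 45 mm above the table; behind the keys a slanted screen rises to 95 mm height between x = 50 and 90 mm.
- bar_key (a joint): Stroke of the wide bar key, in m: 0 = up, 0.006 = fully down (a hard stop). Spring return; about 1.4 N starts it and 4 N hold it fully down.
- bar_key_top (a point): Centre of the top of the wide bar key, 24 mm (x) by 50 mm (y), 55 mm above the table when up, standing 10 mm proud of the housing. In the unit's frame at x = 0, y = 45 mm. Axes as the unit's.
- round_key (a joint): Stroke of the round key (power), in m: 0 = up, 0.006 = down. Must not be pressed.
- round_key_top (a point): Centre of the top of the round key, 22 mm across, 55 mm above the table, in the unit's frame at x = 0, y = -55 mm.
- stapler: Black stapler, 34 x 140 x 41 mm, lying along its y in front of the scale. Origin under its centre. Bystander.
- tape_roll: Roll of brown tape lying flat, 84 mm across, 24 mm high. Origin under its centre. Bystander.
- stamp: Wooden hand stamp standing upright, 42 mm across, 70 mm high. Origin under its centre. Bystander.
- calculator: Pocket calculator lying flat, 115 x 75 x 16 mm. Origin under its centre. Bystander.
- pen_pot: Steel pen pot with pens behind the display unit, 80 mm across, 95 mm high, pens to 150 mm. Origin under its centre. Bystander.
- booklets: Small stack of booklets behind the display unit, 110 x 100 x 32 mm. Origin under its centre. Bystander.
- marker: White square marker with black cap lying beside the display unit, 135 x 16 x 15 mm along its x. Origin under its barrel. Bystander.
Mind the look-alikes: they are no part of the job. What is shaped like the terminal but turquoise is not meant.

How it is judged:
By the outcome, as a careful person would: the job done as asked, in the order asked, and still so for the second after the job is handed in, with the robot touching nothing.
It also fails if it takes over 48 s, if anything falls off the work surface, if the arm or the gripper's body presses on something with over 40 N, if the wrist force passes 120 N, or if a joint passes its speed limit or range.

## Working session

There is one attempt and no reset: what is moved stays moved. The work goes in short steps, Python scripts to look and compute and a tool call to move; the robot and the scene stay as the last step left them, time stands still between calls to the robot, and variables do not carry over. Pictures are saved under pics/ and viewed, about 8 in all and at most 12, crops included, and the job is handed in when it is done.

Besides the shell and the picture viewer there is one more tool, called after "Emit:" as a command line: name --argument value ..., lists and objects as JSON in quotes. carry_out: Moves the arm, as the interface text tells. Scaled input: -1 to 1 covers 0.05 m each way for a shift and 0.1 rad each way for a turn. Its arguments: {"type":"object","properties":{"moves":{"type":"array"},"gripper":{"type":"number"},"newtons":{"type":"number"}},"required":["moves"]}

```bash
mkdir -p pics
cat > h.py <<'E'
import numpy as np, cv2
from rig import ctrl
from scipy.spatial.transform import Rotation as R
def cam(name, st=None):
    p=ctrl.camera_params(name); K=np.array(p["camera_matrix"])
    if "rvec" in p:
        Rm=cv2.Rodrigues(np.array(p["rvec"],float))[0]; t=np.array(p["tvec"],float).ravel()
        return K,Rm.T,-Rm.T@t
    T=np.array(p["T_tool_cam"]); Rt=R.from_quat(st["ee_rot"]).as_matrix()
    return K,Rt@T[:3,:3],Rt@T[:3,3]+np.array(st["tcp_pos"])
def ray(c,uv):
    K,Rw,o=c; d=Rw@np.linalg.inv(K)@np.array([uv[0],uv[1],1.]); return o,d
def plane(c,uv,z):
    o,d=ray(c,uv); return o+d*(z-o[2])/d[2]
def proj(c,P):
    K,Rw,o=c; q=K@(Rw.T@(np.array(P)-o)); return q[:2]/q[2]
E
python3 - <<'E'
from h import *
st=ctrl.get_state(); print({k:np.round(v,3) for k,v in st.items()})
ims=[]
for n in ("scene","top"):
    im,d=ctrl.get_image(n); np.savez(f"{n}0.npz",im=im,d=d); cv2.imwrite(f"pics/{n}0.png",im[...,::-1])
    c=cam(n); print(n,np.round(c[2],3),np.round(c[1][:,2],3))
E
```

```text
{'t': np.float64(0.0), 'joint_pos': array([ 1.088,  0.6  , -0.003,  1.6  ,  0.002,  0.943, -0.08 ]), 'dq': array([-0.   , -0.   ,  0.001, -0.   , -0.   , -0.002,  0.002]), 'tau': array([ 1.0000e-03, -7.6507e+01,  1.4960e+00, -2.5236e+01, -5.3000e-02,
        1.7000e-02,  0.0000e+00]), 'tcp_pos': array([ 0.286, -0.666,  0.19 ]), 'ee_rot': array([-0.143,  0.693, -0.692,  0.142]), 'ft_force': array([-0.603,  0.3  ,  0.5  ]), 'torque': array([-0.021,  0.013,  0.055]), 'opening': np.float64(1.0)}
scene [ 1.128 -0.279  0.898] [-0.602  0.207 -0.771]
top [ 0.238 -0.059  1.323] [ 0.199 -0.002 -0.98 ]
```

View pics/top0.png

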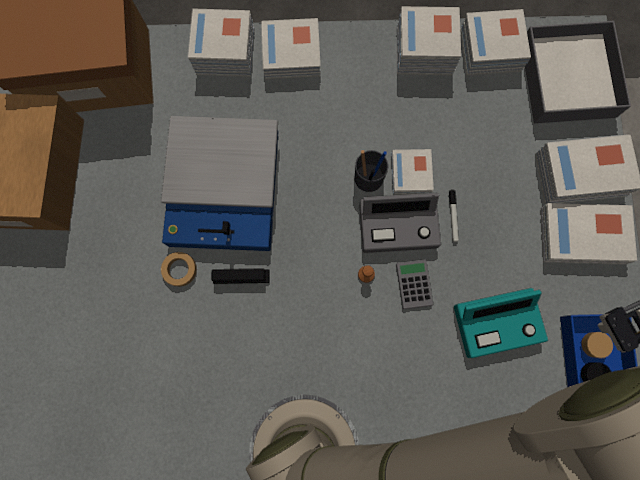

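View pics/scene0.png

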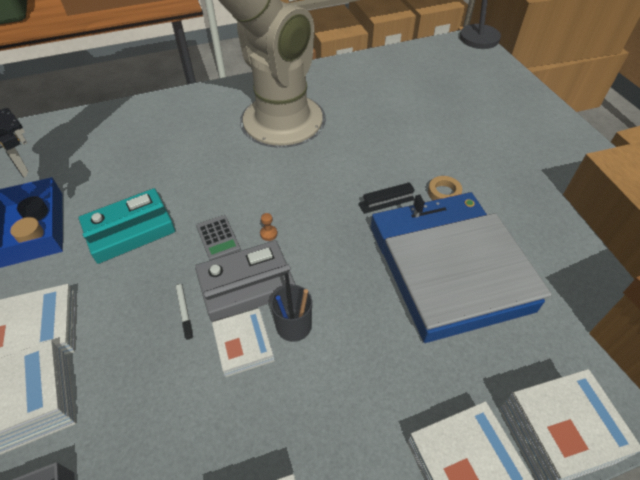

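The top view shows two look-alike display units: grey at about (399,228) and turquoise at about (500,325). The grey one is meant, with its wide white bar key at (383,235) and round key at (424,232). The blue scale's lever is at about (228,230), with the slot running left from it to about 198. I'll confirm this in one enlarged crop.

Run:
```python
from h import *
t=np.load("top0.npz"); s=np.load("scene0.npz")
def crop(im,x,y,w=80,h=60): return cv2.resize(im[y:y+h,x:x+w],(400,300),interpolation=cv2.INTER_CUBIC)
A=np.vstack([np.hstack([crop(t["im"],180,195),crop(t["im"],360,190)]),np.hstack([crop(s["im"],385,180),crop(s["im"],205,230)])])
cv2.imwrite("pics/crop1.png",A[...,::-1])
c=cam("top")
for n,uv,z in [("head",(229,229),.112),("slotL",(199,232),.055),("bar",(383,235),.055),("round",(424,232),.055),("plateTL",(171,118),.08),("plateTR",(277,121),.08),("plateBL",(164,204),.08),("plateBR",(274,206),.08)]:
    print(n,np.round(plane(c,uv,z),3), t["d"][uv[1],uv[0]])
c=cam("scene")
for n,uv,z in [("head",(418,200),.112),("bar",(260,256),.055),("round",(215,270),.055)]:
    print(n,np.round(plane(c,uv,z),3))
```

```text
head [0.512 0.164 0.112] 1.2670033
slotL [0.519 0.247 0.055] 1.2995967
bar [ 0.501 -0.199  0.055] 1.2919873
round [ 0.506 -0.299  0.055] 1.292082
plateTL [0.805 0.318 0.08 ] 1.3256711
plateTR [0.791 0.054 0.08 ] 1.3258884
plateBL [0.584 0.327 0.08 ] 1.3663411
plateBR [0.573 0.062 0.08 ] 1.3674401
head [0.525 0.167 0.112]
bar [ 0.513 -0.201  0.055]
round [ 0.516 -0.301  0.055]
```

View pics/crop1.png

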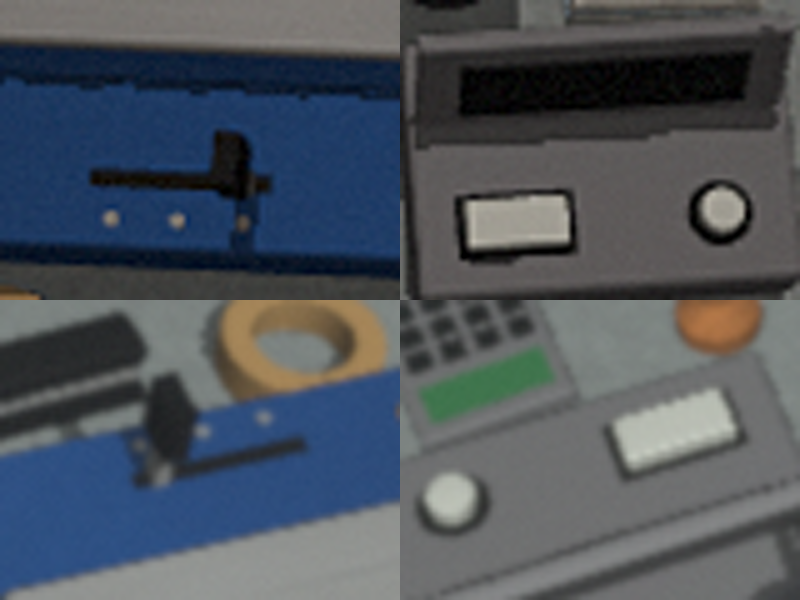

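The crop confirms it. The lever head stands at the right (start) dot, the dots are in top-view pixels near (202,239), (215,239) and (229,239), and the slot runs left (+y). The grey unit has its wide bar key on the left and round key on the right.

```bash
cat >> h.py <<'E'
def tri(c1,u1,c2,u2):
    o1,d1=ray(c1,u1);o2,d2=ray(c2,u2)
    s=np.linalg.lstsq(np.c_[d1,-d2],o2-o1,rcond=None)[0]
    a,b=o1+s[0]*d1,o2+s[1]*d2; return (a+b)/2,np.linalg.norm(a-b)
def blobs(im,box,thr,up=8,minA=2):
    x,y,w,h=box; g=im[y:y+h,x:x+w].min(2)
    g=cv2.resize(g,None,fx=up,fy=up,interpolation=cv2.INTER_CUBIC)
    n,l,s,ce=cv2.connectedComponentsWithStats((g>thr).astype(np.uint8))
    return [((ce[i]+.5)/up-.5+[x,y],s[i,4]/up**2) for i in range(1,n) if s[i,4]/up**2>minA]
E
python3 - <<'E'
from h import *
st=ctrl.get_state(); print(np.round(R.from_quat(st["ee_rot"]).as_matrix(),3), ctrl.camera_params("wrist")["T_tool_cam"], ctrl.camera_params("wrist")["camera_matrix"])
t=np.load("top0.npz")["im"]; s=np.load("scene0.npz")["im"]
for nm,im,boxes in (("top",t,[((190,232,45,12),90),((365,222,75,24),150)]),("scene",s,[((405,195,45,20),90),((205,240,75,45),150)])):
    c=cam(nm)
    for b,th in boxes:
        for ce,a in blobs(im,b,th): print(nm,np.round(ce,1),round(a,1),np.round(plane(c,ce,.055),4))
E
```

```text
[[-0.919 -0.001  0.395]
 [-0.395  0.001 -0.919]
 [ 0.    -1.    -0.001]] [[-1.04448955e-03  9.55609397e-01  2.94634670e-01 -8.09616944e-02]
 [-1.20237164e-03 -2.94635818e-01  9.55608858e-01 -1.94379436e-01]
 [ 9.99998732e-01  6.43863092e-04  1.45674168e-03 -1.36872539e-03]
 [ 0.00000000e+00  0.00000000e+00  0.00000000e+00  1.00000000e+00]] [[360.76189923   0.         318.52509917]
 [  0.         360.76189923 244.40724912]
 [  0.           0.           1.        ]]
top [201.7 238.1] 5.5 [0.5035 0.2399 0.055 ]
top [214.9 238.6] 5.2 [0.5016 0.2078 0.055 ]
top [424.2 230.9] 22.9 [ 0.5091 -0.2992  0.055 ]
top [383.1 233.4] 59.3 [ 0.5053 -0.1994  0.055 ]
scene [409.3 195.3] 14.5 [0.46   0.1868 0.055 ]
scene [425.9 197.7] 50.4 [0.4807 0.2206 0.055 ]
scene [445.4 196.4] 14.6 [0.4927 0.267  0.055 ]
scene [408.7 203.2] 31.7 [0.4827 0.1738 0.055 ]
scene [437.4 203. ] 4.4 [0.5054 0.2382 0.055 ]
scene [425.  205.8] 4.7 [0.5033 0.2065 0.055 ]
scene [417.4 213.8] 3.3 [0.5196 0.1779 0.055 ]
scene [259.3 255. ] 203.9 [ 0.5094 -0.2014  0.055 ]
scene [214.6 268.8] 60.3 [ 0.5123 -0.3011  0.055 ]
```

Two views agree to about 3 mm: slot start ≈ (.521,.174), stop ≈ (.524,.238), bar key ≈ (.507,-.200). Next: shut the fingers, rise, and turn 0.453 about tool y so the jaw axis lies along the slot.

Emit:
carry_out --moves '[[[0, -0.3, 0], [0, 0.453, 0]], [[0, -0.3, 0], [0, 0.453, 0]], [[0, -0.3, 0], [0, 0.453, 0]], [[0, -0.3, 0], [0, 0.453, 0]], [[0, -0.3, 0], [0, 0.453, 0]], [[0, -0.3, 0], [0, 0.453, 0]], [[0, -0.3, 0], [0, 0.453, 0]], [[0, -0.3, 0], [0, 0.453, 0]], [[0, 0, 0], [0, 0.453, 0]], [[0, 0, 0], [0, 0.453, 0]]]' --gripper -1 --newtons 10

```text
t: 1.1
tcp_pos: [0.2862, -0.6661, 0.3111]
ee_rot: [-0.017, -0.707, 0.707, 0.017]
ft_force: [0.6, 0.2, -0.5]
opening: 0.191
```

Emit:
carry_out --moves '[[[-0.35, 0, -0.9], [0, 0, 0]], [[-0.35, 0, -0.9], [0, 0, 0]], [[-0.35, 0, -0.9], [0, 0, 0]], [[-0.35, 0, -0.9], [0, 0, 0]], [[-0.35, 0, -0.9], [0, 0, 0]], [[-0.35, 0, -0.9], [0, 0, 0]], [[-0.35, 0, -0.9], [0, 0, 0]], [[-0.35, 0, -0.9], [0, 0, 0]], [[-0.35, 0, -0.9], [0, 0, 0]], [[-0.35, 0, -0.9], [0, 0, 0]]]'

```text
t: 2.1
tcp_pos: [0.4825, -0.2229, 0.3108]
ee_rot: [-0.017, -0.707, 0.707, 0.017]
ft_force: [0.6, -0.0, 1.0]
opening: 0.008
```

Run:
```python
from h import *
st=ctrl.get_state(); print(st["tcp_pos"],st["opening"],np.round(R.from_quat(st["ee_rot"]).as_matrix(),3)[:,2],st["t"])
im,d=ctrl.get_image("wrist"); cv2.imwrite("pics/w1.png",im[...,::-1])
c=cam("wrist",st)
for P in ((.507,-.2004,.055),(.511,-.300,.055)):
    u=proj(c,P); print(u)
    x,y=(u-35).astype(int)
    for ce,a in blobs(im,(max(x,0),max(y,0),70,70),150,4,30): print(ce,a,np.round(plane(c,ce,.055),4), d[int(ce[1]),int(ce[0])])
```

```text
[ 0.48246107 -0.2229445   0.3108498 ] 0.007533014193010436 [-0.047 -0.999  0.   ] 2.1
[299.46520456 181.49885606]
[300.12141469 184.38024838] 723.4375 [ 0.5034 -0.201   0.055 ] 0.44850427
[379.93920081 174.46102989]
[380.44722064 177.6109255 ] 219.8125 [ 0.5071 -0.3006  0.055 ] 0.44453377
```

Emit:
carry_out --moves '[[[-0.04, 0.1, -0.7], [0, 0, 0]], [[-0.04, 0.1, -0.7], [0, 0, 0]], [[-0.04, 0.1, -0.7], [0, 0, 0]], [[-0.04, 0.1, -0.7], [0, 0, 0]], [[-0.04, 0.1, -0.7], [0, 0, 0]], [[-0.04, 0.1, -0.7], [0, 0, 0]], [[-0.04, 0.1, -0.7], [0, 0, 0]], [[-0.04, 0.1, -0.7], [0, 0, 0]], [[-0.04, 0.1, -0.7], [0, 0, 0]], [[-0.04, 0.1, -0.7], [0, 0, 0]]]'

```text
t: 3.15
tcp_pos: [0.5186, 0.1249, 0.2605]
ee_rot: [-0.017, -0.707, 0.707, 0.017]
ft_force: [1.1, 0.4, 0.2]
opening: 0.004
```

Run:
```python
from h import *
st=ctrl.get_state(); print(st["tcp_pos"],st["opening"],st["t"])
im,d=ctrl.get_image("wrist"); cv2.imwrite("pics/w2.png",im[...,::-1]); np.savez("w2.npz",im=im,d=d)
c=cam("wrist",st)
for n,P in dict(d2=(.5045,.239,.055),d1=(.5025,.207,.055),d0=(.5005,.175,.055),head=(.521,.174,.112)).items():
    u=proj(c,P); print(n,u)
    if n[0]=='d':
        for ce,a in blobs(im,(int(u[0])-14,int(u[1])-14,28,28),110,4,5): print(ce,a,np.round(plane(c,ce,.055),4))
```

```text
[0.51856621 0.12488554 0.26052059] 0.003930274963459301 3.15
d2 [219.18150733 224.90858634]
[219.84142686 227.90077938] 26.0625 [0.501  0.2387 0.055 ]
d1 [247.32611053 225.34024153]
[247.97554348 228.49293478] 28.75 [0.4988 0.2066 0.055 ]
d0 [275.44434666 225.77149234]
head [268.15204447 219.65789435]
```

View pics/w2.png

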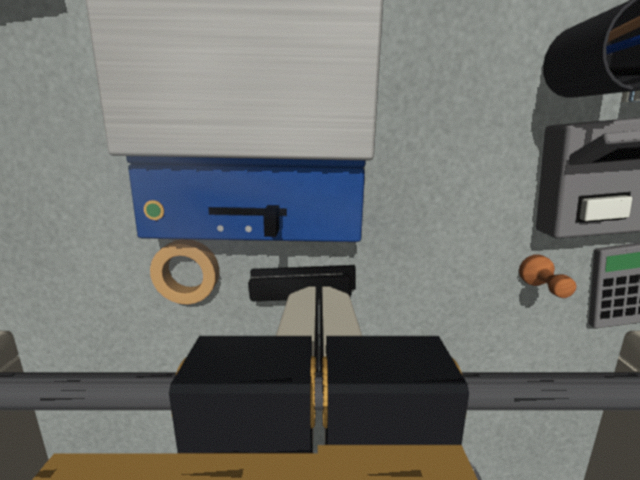

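Wrist view: the lever head is at (272,220), the dots at (220,228) and (248,228), and the shut, tapered fingertips end near (320,288). They are to the right of the lever and in line with the slot. Descending to z ≈ 0.093.

Emit:
carry_out --moves '[[[0, 0.42, 0], [0, 0, 0]], [[0, 0.42, 0], [0, 0, 0]], [[0, 0.42, 0], [0, 0, 0]], [[0, 0.42, 0], [0, 0, 0]], [[0, 0.42, 0], [0, 0, 0]], [[0, 0.42, 0], [0, 0, 0]], [[0, 0.42, 0], [0, 0, 0]], [[0, 0.41, 0], [0, 0, 0]], [[0, 0, 0], [0, 0, 0]], [[0, 0, -0.1], [0, 0, 0]]]'

```text
t: 4.2
tcp_pos: [0.5188, 0.128, 0.0934]
ee_rot: [-0.017, -0.707, 0.707, 0.017]
ft_force: [0.3, 0.4, -0.4]
opening: 0.008
```

Run:
```python
from h import *
st=ctrl.get_state(); print(st["tcp_pos"],st["ft_force"],st["t"])
im,d=ctrl.get_image("wrist"); cv2.imwrite("pics/w3.png",im[...,::-1]); np.savez("w3.npz",im=im,d=d)
c=cam("wrist",st)
for n,P in dict(tip=st["tcp_pos"],d2=(.503,.239,.055),d1=(.501,.207,.055),head=(.521,.174,.112)).items(): print(n,proj(c,P))
```

```text
[0.51877934 0.12803695 0.09341572] [ 0.31852842  0.42167961 -0.44641869] 4.2
tip [319.05835155 278.46238451]
d2 [161.34901696 285.2465601 ]
d1 [207.30455388 285.85877119]
head [232.53413192 291.91632785]
```

View pics/w3.png

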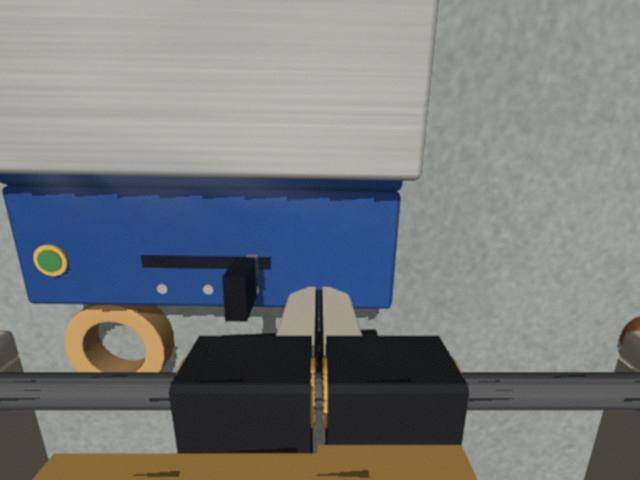

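Run:
```python
from h import *
z=np.load("w3.npz"); d=z["d"]; p=ctrl.camera_params("wrist"); K=np.array(p["camera_matrix"]); T=np.array(p["T_tool_cam"])
def tool(u,v): 
    dd=d[v,u]; return np.round((T@np.append(dd*np.linalg.inv(K)@[u,v,1.],1))[:3],4)
for v in (285,288,290,294,300,310,325,333): print(v,[tool(u,v) for u in (305,335)])
for v in (262,275,290,305,312,318): print("head",v,tool(236,v))
for v in (294,310,330): # finger width
    r=[u for u in range(250,400) if d[v,u]<.2 and d[v,u]>0]; print(v,r[0],r[-1],tool(r[0],v),tool(r[-1],v))
```

```text
285 [array([ 0.0212,  0.0392, -0.0097]), array([0.0203, 0.0372, 0.0112])]
288 [array([-0.0069, -0.029 , -0.0071]), array([0.0229, 0.0378, 0.0113])]
290 [array([-0.0071, -0.0318, -0.007 ]), array([-0.0069, -0.0315,  0.0077])]
294 [array([-0.0075, -0.0374, -0.0068]), array([-0.0071, -0.0365,  0.0075])]
300 [array([-0.0076, -0.0441, -0.0066]), array([-0.0074, -0.0436,  0.0072])]
310 [array([-0.0072, -0.0531, -0.0062]), array([-0.0069, -0.0525,  0.0068])]
325 [array([-0.0071, -0.0658, -0.0058]), array([-0.0074, -0.0663,  0.0062])]
333 [array([-0.0065, -0.0708, -0.0056]), array([-0.0079, -0.0731,  0.0059])]
head 262 [-0.009   0.0031 -0.0483]
head 275 [-0.009  -0.0171 -0.0439]
head 290 [-0.0013 -0.019  -0.044 ]
head 305 [ 0.0071 -0.0199 -0.0444]
head 312 [ 0.0118 -0.0187 -0.0449]
head 318 [ 0.0149 -0.0196 -0.0449]
294 290 347 [-0.0069 -0.036  -0.014 ] [-0.007  -0.0363  0.0133]
310 284 353 [-0.0072 -0.053  -0.0154] [-0.0065 -0.0517  0.0147]
330 277 360 [-0.0064 -0.0684 -0.0168] [-0.0071 -0.0695  0.0158]
```

The depth data puts the visible fingertip end about 29 mm behind the nominal TCP. I'll check that from the scene camera before relying on either figure.

Run:
```python
from h import *
st=ctrl.get_state(); c=cam("scene"); im,d=ctrl.get_image("scene"); ct=cam("top"); it,dt=ctrl.get_image("top")
tcp=np.array(st["tcp_pos"]); u=proj(c,tcp); print("tcp",u,"29mm up",proj(c,tcp+[0,0,.029]),"top tcp",proj(ct,tcp),proj(ct,tcp+[0,0,.029]))
x,y=(u-[50,60]).astype(int); print(x,y)
A=cv2.resize(im[y:y+80,x:x+100],(800,640)[:2],interpolation=cv2.INTER_CUBIC)[:600]
cv2.imwrite("pics/s3.png",A[...,::-1]); print("tcp in crop",(u-[x,y])*8)
```

```text
tcp [400.81146711 207.88587242] 29mm up [402.50076145 199.17859806] top tcp [244.82926165 227.19394706] [242.92071894 224.42105524]
350 147
tcp in crop [406.49173686 487.08697937]
```

View pics/s3.png

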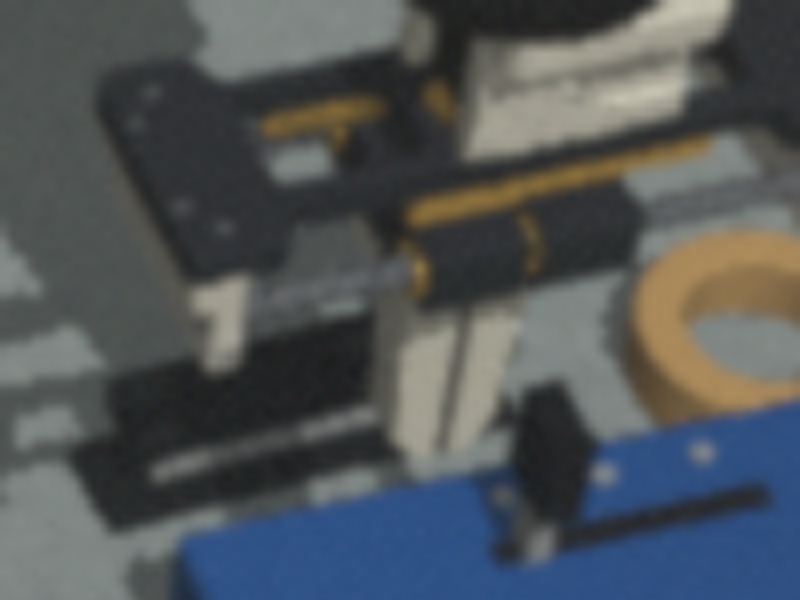

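Both views agree that the fingers really end about 25–29 mm behind the nominal TCP, with the tip in the crop at (430,455) against the projected TCP at (406,487). At this height they would pass over the head. I'll lower to TCP z ≈ 0.066, which clears the 55 mm ledge either way, shift 3 mm onto the head's middle, and approach.

Emit:
carry_out --moves '[[[0.06, 0.09, 0], [0, 0, 0]], [[0, 0.09, 0], [0, 0, 0]], [[0, 0.09, 0], [0, 0, 0]], [[0, 0.09, 0], [0, 0, 0]], [[0, 0.09, 0], [0, 0, 0]], [[0, 0.09, 0], [0, 0, 0]], [[0, 0, -0.1], [0, 0, 0]], [[0, 0, -0.1], [0, 0, 0]], [[0, 0, -0.1], [0, 0, 0]], [[0, 0, -0.1], [0, 0, 0]]]'

```text
t: 5.35
tcp_pos: [0.517, 0.1497, 0.0666]
ee_rot: [0.017, 0.707, -0.707, -0.016]
ft_force: [0.2, 0.6, -0.2]
opening: 0.008
```

Emit:
carry_out --moves '[[[0, 0, -0.05], [0, 0, 0]], [[0, 0, -0.05], [0, 0, 0]], [[0, 0, -0.05], [0, 0, 0]], [[0, 0, -0.05], [0, 0, 0]], [[0, 0, 0], [0, 0, 0]], [[0, 0, 0], [0, 0, 0]], [[0, 0, 0], [0, 0, 0]], [[0, 0, 0], [0, 0, 0]], [[0, 0, 0], [0, 0, 0]], [[0, 0, 0], [0, 0, 0]]]'

```text
t: 6.35
tcp_pos: [0.5175, 0.1589, 0.0664]
ee_rot: [0.017, 0.707, -0.707, -0.017]
ft_force: [0.5, -3.9, 3.2]
opening: 0.005
```

Contact: −3.9 N along y. Pushing on.

Emit:
carry_out --moves '[[[0, 0, -0.1], [0, 0, 0]], [[0, 0, -0.1], [0, 0, 0]], [[0, 0, -0.1], [0, 0, 0]], [[0, 0, -0.1], [0, 0, 0]], [[0, 0, -0.1], [0, 0, 0]], [[0, 0, -0.1], [0, 0, 0]], [[0, 0, -0.1], [0, 0, 0]], [[0, 0, -0.1], [0, 0, 0]], [[0, 0, -0.1], [0, 0, 0]], [[0, 0, 0], [0, 0, 0]]]'

```text
t: 7.35
tcp_pos: [0.5196, 0.2055, 0.0664]
ee_rot: [0.016, 0.707, -0.706, -0.016]
ft_force: [0.4, 0.3, 0.4]
opening: 0.012
```

Run:
```python
from h import *
st=ctrl.get_state(); print(st["tcp_pos"],st["ft_force"],st["t"])
im,d=ctrl.get_image("wrist"); cv2.imwrite("pics/w4.png",im[...,::-1]);
```

```text
[0.51956123 0.20551042 0.06640455] [0.43245967 0.2620614  0.36958377] 7.35
```

View pics/w4.png

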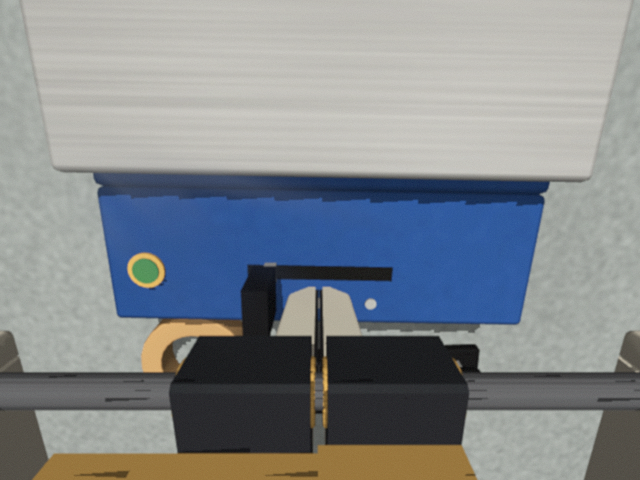

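The wrist view shows the head at (258,300), at the slot's left end and a gap ahead of the fingers, so it snapped on. I'll follow gently until I feel the stop.

Emit:
carry_out --moves '[[[0, 0, -0.06], [0, 0, 0]], [[0, 0, -0.06], [0, 0, 0]], [[0, 0, -0.06], [0, 0, 0]], [[0, 0, -0.03], [0, 0, 0]], [[0, 0, -0.03], [0, 0, 0]], [[0, 0, -0.03], [0, 0, 0]], [[0, 0, 0], [0, 0, 0]], [[0, 0, 0], [0, 0, 0]], [[0, 0, 0], [0, 0, 0]], [[0, 0, 0], [0, 0, 0]]]'

```text
t: 8.4
tcp_pos: [0.52, 0.2159, 0.0664]
ee_rot: [-0.017, -0.706, 0.707, 0.017]
ft_force: [-0.4, -6.1, 2.5]
opening: 0.005
```

Emit:
carry_out --moves '[[[0, 0, -0.04], [0, 0, 0]], [[0, 0, -0.04], [0, 0, 0]], [[0, 0, 0], [0, 0, 0]], [[0, 0, 0], [0, 0, 0]], [[0, 0, 0], [0, 0, 0]], [[0, 0, 0], [0, 0, 0]], [[0, 0, 0], [0, 0, 0]], [[0, 0, 0], [0, 0, 0]], [[0, 0, 0], [0, 0, 0]], [[0, 0, 0], [0, 0, 0]]]'

```text
t: 9.4
tcp_pos: [0.5198, 0.2163, 0.0664]
ee_rot: [-0.017, -0.705, 0.709, 0.019]
ft_force: [-0.5, -15.4, 7.9]
opening: 0.004
```

The stop is rigid: 15 N for about 0.4 mm. Backing off, rising, then checking the lever.

Emit:
carry_out --moves '[[[0, 0, 0.25], [0, 0, 0]], [[0, 0, 0.35], [0, 0, 0]], [[0, -0.5, 0.3], [0, 0, 0]], [[0, -0.5, 0.3], [0, 0, 0]], [[0, -0.5, 0.4], [0, 0, 0]], [[0, -0.5, 0.4], [0, 0, 0]], [[0, -0.5, 0], [0, 0, 0]], [[0, -0.5, 0], [0, 0, 0]], [[0, 0, 0], [0, 0, 0]], [[0, 0, 0], [0, 0, 0]]]'

```text
t: 10.4
tcp_pos: [0.5156, 0.121, 0.2166]
ee_rot: [0.017, 0.707, -0.707, -0.016]
ft_force: [-0.5, -0.2, -0.4]
opening: 0.008
```

Run:
```python
from h import *
st=ctrl.get_state(); print(st["tcp_pos"],st["ft_force"],st["t"], R.from_quat(st["ee_rot"]).as_matrix().round(4))
im,d=ctrl.get_image("wrist"); np.savez("w5.npz",im=im,d=d); c=cam("wrist",st)
w=np.load("w2.npz")
# head top: depth points at z~0.112 near slot
K,Rw,o=c; v,u=np.mgrid[0:480,0:640]; P=(Rw@(np.linalg.inv(K)@np.stack([u.ravel(),v.ravel(),np.ones(u.size)])*d.ravel())).T+o
m=(P[:,2]>.100)&(P[:,2]<.116)&(abs(P[:,0]-.52)<.03)&(P[:,1]>.13)&(P[:,1]<.27)
print("head",P[m].min(0),P[m].max(0),np.median(P[m],0),m.sum())
for n,Q in dict(d2=(.5015,.239,.055),d1=(.4995,.207,.055),d0=(.4975,.175,.055)).items():
    q=proj(c,Q)
    for ce,a in blobs(im,(int(q[0])-12,int(q[1])-12,24,24),110,4,5): print(n,ce,a,np.round(plane(c,ce,.055),4))
it,_=ctrl.get_image("top"); isx,_=ctrl.get_image("scene")
A=np.vstack([cv2.resize(im[150:300,150:400],(800,480)),]); cv2.imwrite("pics/w5.png",A[...,::-1])
```

```text
[0.51563616 0.12103656 0.21659321] [-0.49194874 -0.16909502 -0.41830797] 10.4 [[-9.989e-01  1.100e-03 -4.740e-02]
 [ 4.740e-02  4.000e-04 -9.989e-01]
 [-1.100e-03 -1.000e+00 -5.000e-04]]
head [0.50785437 0.22974805 0.10004015] [0.53450328 0.24386366 0.11493562] [0.5221495  0.23516258 0.11207914] 604
d1 [236.10904255 237.02703901] 35.25 [0.4987 0.2067 0.055 ]
d0 [267.42947635 237.49028716] 37.0 [0.4967 0.1746 0.055 ]
```

View pics/w5.png

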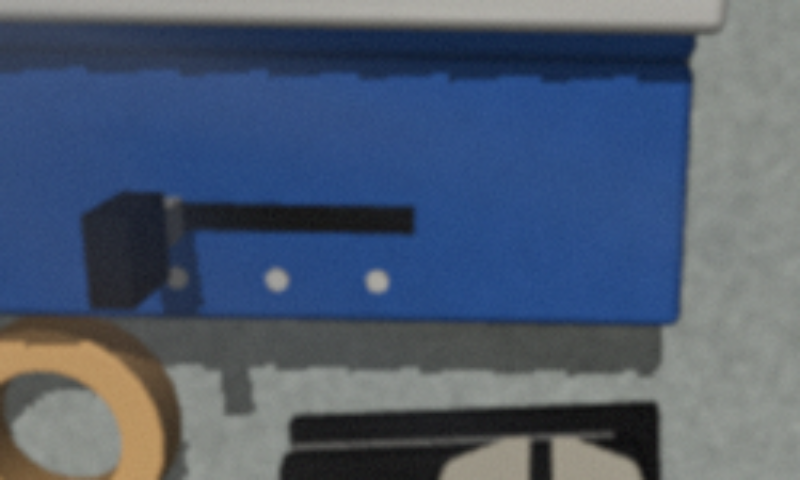

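Lever home: the head covers y .230–.244, at the left end of the slot and level with the leftmost dot; the first two dots are free. Before pressing, I'll check the gripper's own clearance to the screen and round key from the depth, and plan the move.

Run:
```python
from h import *
d=np.load("w5.npz")["d"]; p=ctrl.camera_params("wrist"); K=np.array(p["camera_matrix"]); T=np.array(p["T_tool_cam"])
v,u=np.mgrid[0:480,0:640]; P=(np.linalg.inv(K)@np.stack([u.ravel(),v.ravel(),np.ones(u.size)])*d.ravel()).T@T[:3,:3].T+T[:3,3]
P=P[(d.ravel()>0)&(P[:,1]<-.02)]
for a in np.arange(-.16,-.02,.01):
    q=P[(P[:,1]>=a)&(P[:,1]<a+.01)]
    if len(q): print(round(a,2),len(q),"x",q[:,0].min().round(3),q[:,0].max().round(3),"z",q[:,2].min().round(3),q[:,2].max().round(3))
st=ctrl.get_state(); Rt=R.from_quat(st["ee_rot"]).as_matrix()
print((Rt.T@(np.array([.506,-.2005,.12])-st["tcp_pos"])/.05).round(2))
```

```text
-0.15 8262 x -0.022 -0.018 z -0.054 0.029
-0.14 30457 x -0.035 -0.017 z -0.069 0.069
-0.13 19488 x -0.035 0.009 z -0.08 0.079
-0.12 6121 x -0.035 0.016 z -0.081 0.08
-0.11 18 x 0.007 0.011 z -0.002 0.001
-0.09 181 x -0.008 -0.001 z -0.003 0.002
-0.08 561 x -0.008 -0.005 z -0.017 0.016
-0.07 968 x -0.008 -0.005 z -0.017 0.016
-0.06 762 x -0.008 -0.005 z -0.016 0.015
-0.05 653 x -0.008 0.01 z -0.015 0.015
-0.04 454 x -0.008 0.002 z -0.015 0.014
-0.03 36 x -0.008 -0.005 z -0.006 0.005
[-0.13  1.91  6.43]
```

Emit:
carry_out --moves '[[[-0.02, 0.2, 0.8], [0, 0, 0]], [[-0.02, 0.2, 0.8], [0, 0, 0]], [[-0.02, 0.2, 0.8], [0, 0, 0]], [[-0.02, 0.2, 0.8], [0, 0, 0]], [[-0.02, 0.2, 0.8], [0, 0, 0]], [[-0.02, 0.2, 0.8], [0, 0, 0]], [[0, 0.2, 0.8], [0, 0, 0]], [[0, 0.2, 0.83], [0, 0, 0]], [[0, 0, 0], [0, -0.44, 0]], [[0, 0, 0], [0, -0.43, 0]]]'

```text
t: 11.55
tcp_pos: [0.5053, -0.2013, 0.1347]
ee_rot: [-0.015, 0.707, -0.707, 0.013]
ft_force: [-0.4, 0.5, -0.4]
opening: 0.007
```

Run:
```python
from h import *
st=ctrl.get_state(); im,d=ctrl.get_image("wrist"); c=cam("wrist",st); tcp=np.array(st["tcp_pos"]); print(tcp,st["t"])
Rt=R.from_quat(st["ee_rot"]).as_matrix(); print(Rt.round(3))
u=proj(c,(.506,-.2005,.055)); print(u)
for ce,a in blobs(im,(int(u[0])-40,int(u[1])-40,80,80),150,4,30): print(ce,a,np.round(plane(c,ce,.055),4))
K,Rw,o=c; v,uu=np.mgrid[0:480,0:640]; P=(Rw@(np.linalg.inv(K)@np.stack([uu.ravel(),v.ravel(),np.ones(uu.size)])*d.ravel())).T+o
m=(im.min(2).ravel()>120)&(abs(P[:,2]-.055)<.006)&(abs(P[:,0]-.506)<.03)
for lo,hi in ((-.24,-.16),(-.33,-.27)):
    q=P[m&(P[:,1]>lo)&(P[:,1]<hi)]; print(len(q),q.min(0).round(4),q.max(0).round(4),np.median(q,0).round(4))
it,dt=ctrl.get_image("top"); iss,_=ctrl.get_image("scene")
cv2.imwrite("pics/pre.png",im[...,::-1])
```

```text
[ 0.50525206 -0.20134821  0.1347421 ] 11.55
[[-0.999 -0.003  0.039]
 [-0.039  0.001 -0.999]
 [ 0.003 -1.    -0.001]]
[318.04104202 238.59454911]
[318.18262984 241.34105952] 1789.4375 [ 0.5037 -0.2007  0.055 ]
1859 [ 0.4904 -0.2258  0.0492] [ 0.5154 -0.1757  0.0581] [ 0.5039 -0.2008  0.0555]
571 [ 0.4963 -0.311   0.049 ] [ 0.5174 -0.29    0.0575] [ 0.5075 -0.2998  0.0556]
```

View pics/pre.png

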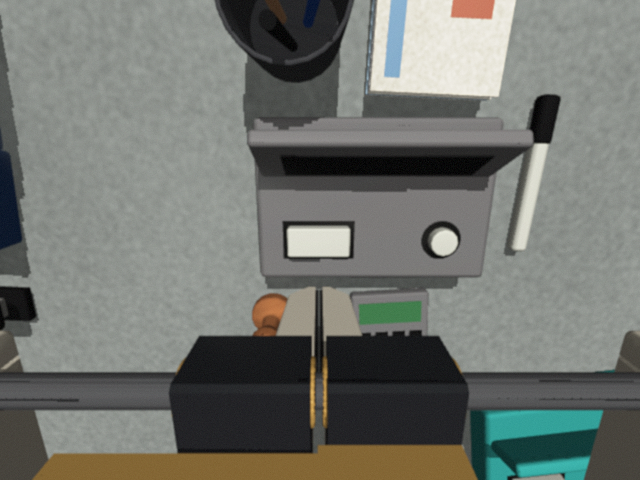

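Key centre at (318,241), measured (.504,-.2008); the TCP is over it to within 1.5 mm, and the round key at (443,241) is well clear. Descending in stages.

Emit:
carry_out --moves '[[[0, 0.3, 0], [0, 0, 0]], [[0, 0.3, 0], [0, 0, 0]], [[0, 0.3, 0], [0, 0, 0]], [[0, 0.3, 0], [0, 0, 0]], [[0, 0.3, 0], [0, 0, 0]], [[0, 0.05, 0], [0, 0, 0]], [[0, 0.05, 0], [0, 0, 0]], [[0, 0.05, 0], [0, 0, 0]], [[0, 0.05, 0], [0, 0, 0]], [[0, 0.05, 0], [0, 0, 0]]]'

```text
t: 12.7
tcp_pos: [0.5067, -0.2001, 0.0492]
ee_rot: [0.014, -0.707, 0.707, -0.014]
ft_force: [0.6, -0.3, 0.7]
opening: 0.009
```

Emit:
carry_out --moves '[[[0, 0.05, 0], [0, 0, 0]], [[0, 0.05, 0], [0, 0, 0]], [[0, 0.05, 0], [0, 0, 0]], [[0, 0.05, 0], [0, 0, 0]], [[0, 0.05, 0], [0, 0, 0]], [[0, 0.05, 0], [0, 0, 0]], [[0, 0.03, 0], [0, 0, 0]], [[0, 0, 0], [0, 0, 0]], [[0, 0, 0], [0, 0, 0]], [[0, 0, 0], [0, 0, 0]]]'

```text
t: 13.7
tcp_pos: [0.5065, -0.2, 0.0325]
ee_rot: [0.014, -0.707, 0.707, -0.014]
ft_force: [0.5, -0.2, -0.4]
opening: 0.004
```

Emit:
carry_out --moves '[[[0, 0.04, 0], [0, 0, 0]], [[0, 0.04, 0], [0, 0, 0]], [[0, 0.04, 0], [0, 0, 0]], [[0, 0.04, 0], [0, 0, 0]], [[0, 0, 0], [0, 0, 0]], [[0, 0, 0], [0, 0, 0]], [[0, 0, 0], [0, 0, 0]], [[0, 0, 0], [0, 0, 0]], [[0, 0, 0], [0, 0, 0]], [[0, 0, 0], [0, 0, 0]]]'

```text
t: 14.7
tcp_pos: [0.5065, -0.2, 0.0244]
ee_rot: [0.014, -0.707, 0.707, -0.014]
ft_force: [-0.1, 0.8, 2.2]
opening: 0.011
```

2.2 N: the key is starting down. Pressing on to the hard stop.

Emit:
carry_out --moves '[[[0, 0.03, 0], [0, 0, 0]], [[0, 0.03, 0], [0, 0, 0]], [[0, 0.03, 0], [0, 0, 0]], [[0, 0.03, 0], [0, 0, 0]], [[0, 0, 0], [0, 0, 0]], [[0, 0, 0], [0, 0, 0]], [[0, 0, 0], [0, 0, 0]], [[0, 0, 0], [0, 0, 0]], [[0, 0, 0], [0, 0, 0]], [[0, 0, 0], [0, 0, 0]]]'

```text
t: 15.7
tcp_pos: [0.5066, -0.2001, 0.0209]
ee_rot: [0.014, -0.707, 0.707, -0.015]
ft_force: [-6.3, 2.4, 40.6]
opening: 0.005
```

40 N in z means the hard stop is reached. Releasing now, straight up.

Emit:
carry_out --moves '[[[0, -0.06, 0], [0, 0, 0]], [[0, -0.06, 0], [0, 0, 0]], [[0, -0.1, 0], [0, 0, 0]], [[0, -0.2, 0], [0, 0, 0]], [[0, -0.4, 0], [0, 0, 0]], [[0, -0.5, 0], [0, 0, 0]], [[0, -0.6, 0], [0, 0, 0]], [[0, -0.6, 0], [0, 0, 0]], [[0, -0.6, 0], [0, 0, 0]], [[0, 0, 0], [0, 0, 0]]]'

```text
t: 16.7
tcp_pos: [0.5082, -0.2005, 0.1783]
ee_rot: [0.012, -0.706, 0.708, -0.016]
ft_force: [0.9, -0.1, 0.1]
opening: 0.004
```

Run:
```python
from h import *
st=ctrl.get_state(); im,d=ctrl.get_image("wrist"); c=cam("wrist",st); print(st["tcp_pos"],st["t"],st["ft_force"])
K,Rw,o=c; v,uu=np.mgrid[0:480,0:640]; P=(Rw@(np.linalg.inv(K)@np.stack([uu.ravel(),v.ravel(),np.ones(uu.size)])*d.ravel())).T+o
m=(im.min(2).ravel()>120)&(abs(P[:,2]-.055)<.012)&(abs(P[:,0]-.506)<.03)
for lo,hi in ((-.24,-.16),(-.33,-.27)):
    q=P[m&(P[:,1]>lo)&(P[:,1]<hi)]; print(len(q),np.median(q,0).round(4))
t0=np.load("top0.npz"); it,dt=ctrl.get_image("top"); iss,_=ctrl.get_image("scene"); s0=np.load("scene0.npz")["im"]
A=np.hstack([cv2.resize(it[90:330,140:480],(400,282)),cv2.resize(t0["im"][90:330,140:480],(400,282))])
B=np.hstack([cv2.resize(iss[160:380,150:560],(400,215)),cv2.resize(s0[160:380,150:560],(400,215))])
cv2.imwrite("pics/end.png",np.vstack([A,B])[...,::-1])
```

```text
[ 0.50820922 -0.20053512  0.17829828] 16.7 [ 0.88095546 -0.11715786  0.13613807]
2319 [ 0.5081 -0.1957  0.0547]
797 [ 0.5076 -0.3     0.0541]
```

View pics/end.png

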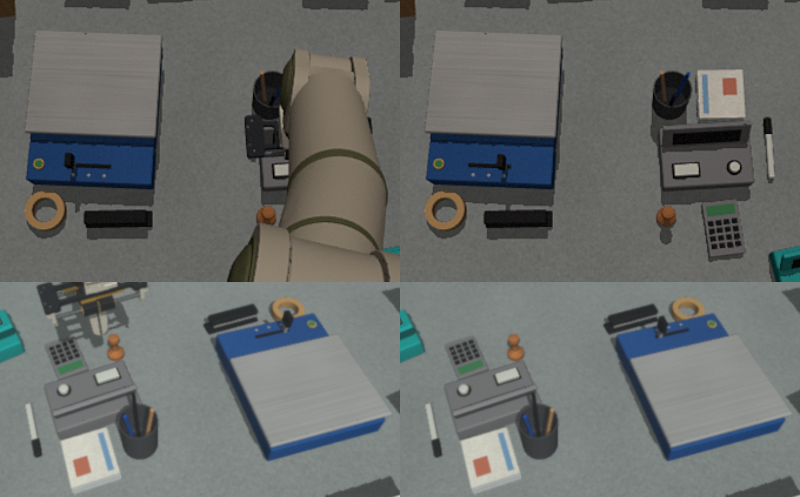

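The final view shows the lever at the far-left end of its slot, both keys up (bar key top at 54.7 mm), and the bystanders where they started. The arm is clear, so I'm handing in.

```bash
python3 -c "
from rig import ctrl
print(ctrl.sign_off())"
```

```text
the job is handed in; nothing more can be done
None
```

Both steps are done in the order asked, and the job was handed in at about 17 s.

- **Lever:** I pushed it with the shut fingertips past the notch until it snapped on, then followed gently and felt a rigid stop (15 N for about 0.4 mm). Afterwards the head measured at y ≈ 0.237 m, against 0.238 m expected for fully home.
- **Bar key:** I pressed the grey unit's wide key down to its hard stop and let it come up. Its top read 54.7 mm afterwards. The round key was not approached, the other things looked unmoved, and the robot was touching nothing.

**What disagreed:**
- The fingertips really end about 28 mm short of the stated TCP. Depth and the scene camera both showed this, so I corrected the heights.
- The wrist camera read x about 3 mm lower than the fixed cameras.
- The key press peaked at 40.6 N on the fingertips, more than I intended. It may matter if the 40 N limit also covers the fingers, though the rule names only the arm and the gripper's body.
- The last reading of the bar key's sideways position was off by 5 mm, possibly because the fingers were partly in the same area; its height looked right.

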